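# Tip the coffee carton on its back and top the counter display with the copper tin

## Robot

A 6-joint arm with a two-finger parallel gripper is mounted at the origin on the work surface. World frame = base frame: x ahead of the robot, y to its left, z up, the work surface at z = 0. Lengths are in m, angles in rad, forces in N, time in s.
With the tool pointing down it reaches from about 0.35 to 0.975 m from the base axis. Payload 4.9 kg.
Tool frame: the origin (TCP) lies midway between the tips of the shut fingers; the grasp point (between the pads) lies 19 mm behind it; z points along the fingers, y is the direction in which the jaws open and shut (so a half turn about z gives the same grasp; the last joint's range is limited). The gripper opens to 85 mm and grips with 20 to 120 N. Pads are 22 mm wide; open, the fingers measure 114 mm over their backs; the gripper's body (76 mm by 85 mm) begins 54 mm behind the grasp point. The pads swing forward as they close: fully open they stand 13 mm farther back than shut.
Start: joints at [-1.253, 0.053, 1.613, -0, 1.476, -0.119], TCP at [0.264, -0.566, 0.231] pointing down, gripper open.
Joint ranges: [-3.01, 3.01], [-1.01, 2.22], [0.06, 2.58], [-1.02, 4.17], [0.09, 2.62], [-3.14, 3.14]. Speed limits (rad/s): [2.57, 2.57, 3.14, 3.14, 3.14, 3.14].

## Interface

Orientations are given as a rotation vector (axis times angle).
In Python, from station import ctrl gives the robot as it stands.
- The arm moves only by the tool apply_moves, never from a script. Its argument "rows" is a list of rows, each a list of 6 numbers: the shift along the tool's x, y, z in cm, then the turn, a rotation vector about the tool's x, y, z in units of 5 degrees (1.0 is 5 degrees). In form: [[x, y, z, rx, ry, rz], ...]. A call has 1 to 20 rows; each row is the pose to reach, as a shift and turn from the pose measured when the call began, along the tool's axes at that moment; what a row does not reach only later rows make up. A row lasts 1/10 s, in which the tool goes at most 50 mm and 8.59 degrees, less where a joint would pass 70% of its speed; a pose out of reach is approached as far as the arm can. A call with a gripper value outside its range is refused whole. "grip" is the closure, from 0 (fully open) to 1 (shut), set as the call begins (left out, the last holds). The fingers move at their own pace and stop on an object; "squeeze" is the grip in N (left out, the last holds). Time passes only in rows, so rows that repeat a pose let the fingers close. It gives the time, the measured TCP pose, the force and the opening at its end, in the units of the state.
- ctrl.get_obs(): the state, without advancing time (a new reading comes with each control period).
- ctrl.get_image(name): name is "scene" or "top" or "wrist"; returns a dict with "color" (384x512x3 uint8, blue, green, red), "mtx" (3x3 intrinsics, pixels), "rvec" (rotation vector, rad) and "tvec" (3), from world to camera coordinates, as OpenCV has them. Camera axes: x right, y down, z forward; pixel columns grow to the right and rows downward; lengths in m; the calibration is good to about 2 mm. A picture is of the moment at which its call begins. There is no depth.
- ctrl.finish_job(): hands the job in, once; it reports no verdict.
The state is a dict: "t": time; "q": joint angles; "dq": joint speeds; "effort": joint torques, N m; "tool_pos": TCP position; "tool_rot": TCP orientation; "contact_force": force on the tool from outside, world axes, zero at the start; "wrist_torque": the same for the moment, N m; "opening": finger opening in m.
Only numpy, scipy, OpenCV 4.12 (cv2) and the standard library are available. Lean on these libraries where they do the work, as an engineer would, in place of code of your own. Each camera call takes 0.05 s, during which the arm holds its last target.

## Task

Make up the counter display: tip the standing carton over onto its back where it stands, so that its window looks up (a push high on the windowed side does it), without lifting it off the bar or sliding it away. Then set the copper tin down gently and upright on the plain half of the carton, wholly clear of the window, and let go. Leave the black tin, the white cup and the milk jug where they are.

Things in the scene. Friction and masses are not known exactly. Their poses are not given: they have to be found in the camera images.
- carton: Brown kraft carton, 0.3 to 0.56 kg, 50 mm deep (its x), 90 wide (y), 140 tall (z), standing on its 50 x 90 end, turned any way about the vertical. Origin: centre of its underside as it stands, z up. Windowed face at -x (x = -25 mm): white-framed amber pane, 70 mm wide, 77 to 131 mm above the foot. Its back is the face at +x, plain but for white tape coming over from the top, which shows from above only on the back half of the top.
- carton_center (a point): Centre of the carton, 70 mm above its foot as it stands. Lying on its back the carton is 50 mm high, its own -x pointing up and its z level.
- carton_back_edge (a point): Middle of the carton's lower back edge (25 mm behind the origin, at the bar's surface). It tips over this edge: past about 20 degrees of lean it falls by itself, and may skid about 10 mm.
- carton_plain_half (a point): Middle of the plain half of the windowed face, on its surface: 36 mm from the carton's foot end. When the carton lies on its back this is where the middle of the tin's underside should go; the window's frame begins 41 mm from here towards the carton's top end.
- copper_tin: Shiny copper tin with a copper lid and a white band, 44 mm diameter (lid 45 mm), 72 mm tall, about 0.16 kg, standing upright at one of four places at the left and right of the bar. Origin at the centre of its underside, z up.
- black_tin: Black tin of the same shape and size, to be left alone. Origin at the centre of its underside.
- cup: White ceramic cup without handle, 72 mm across the rim, 65 mm tall, to be left alone. Origin at the centre of its underside.
- milk_jug: Steel milk jug without handle, 72 mm across the rim, 80 mm tall, to be left alone. Origin at the centre of its underside.
Mind the look-alikes: they are no part of the job. Of the things that look like the carton, take the one that is nearest to the robot's base at the start.

How it is judged:
On the way:
1. the carton has been tipped over and lies still on its back, window up, let go, close to where it stood (angle between carton's own x axis and vertical above 3 rad and linear speed of carton below 0.03 m/s and contact force between the fingers and carton below 0.05 N and distance of carton_back_edge from where it was at the start of the episode below 0.06 m and height (world z) of carton_center between 0.02 and 0.03 m and height (world z) of copper_tin below 0.02 m), for 0.2 s.
At the end, for the whole second after the job is handed in: Carton still, on its back within 8 degrees, window up, lower back edge within 60 mm of its start; copper tin upright within 6 degrees on it, middle 14-55 mm from the foot end and within 30 mm of the midline; both released and still; other three within 30 mm of their starts (angle between carton's own x axis and vertical above 3 rad and linear speed of each of carton, copper_tin below 0.03 m/s and contact force between the fingers and carton below 0.05 N and distance of carton_back_edge from where it was at the start of the episode below 0.06 m and height (world z) of carton_center between 0.02 and 0.03 m and x of copper_tin in the frame of carton between -0.031 and -0.02 m and y of copper_tin in the frame of carton between -0.03 and 0.03 m and z of copper_tin in the frame of carton between 0.014 and 0.055 m and angle between copper_tin's own z axis and vertical below 0.1 rad and contact force between copper_tin and carton above 0.5 N and contact force between the fingers and copper_tin below 0.05 N and distance of each of black_tin, cup, milk_jug from where it was at the start of the episode below 0.03 m); the robot touches nothing.
It fails at once if the carton is lifted off the bar (height (world z) of carton_center above 0.095 m).
It fails at once if the copper tin is dropped or knocked flying (contact force between the fingers and copper_tin below 0.01 N and linear speed of copper_tin above 0.5 m/s).
It fails at once if the black tin is moved or tipped over (distance of black_tin from where it was at the start of the episode above 0.03 m or angle between black_tin's own z axis and vertical above 0.4 rad).
It fails at once if the white cup is moved or tipped over (distance of cup from where it was at the start of the episode above 0.03 m or angle between cup's own z axis and vertical above 0.4 rad).
It fails at once if the steel milk jug is moved or tipped over (distance of milk_jug from where it was at the start of the episode above 0.03 m or angle between milk_jug's own z axis and vertical above 0.4 rad).
It also fails if it takes over 53 s, if anything falls off the work surface, if the arm or the gripper's body presses on something with over 40 N, if the wrist force passes 120 N, or if a joint passes its speed limit or range.

## Working session

There is one attempt and no reset: what is moved stays moved. The work goes in short steps, Python scripts to look and compute and a tool call to move; the robot and the scene stay as the last step left them, time stands still between calls to the robot, and variables do not carry over. Pictures are saved under pics/ and viewed, and the job is handed in when it is done.

Besides the shell and the picture viewer there is one more tool, called after "Emit:" as name(argument=value, ...), one argument or row to a line, values as JSON. apply_moves: Moves the arm, as the interface text tells. Its arguments: {"type":"object","properties":{"rows":{"type":"array","items":{"type":"array","items":{"type":"number"}}},"grip":{"type":"number"},"squeeze":{"type":"number"}},"required":["rows"]}

```bash
ls; mkdir -p pics
cat > h.py <<'E'
import numpy as np,cv2
from station import ctrl
def grab(n,tag):
    im=ctrl.get_image(n); cv2.imwrite(f'pics/{tag}.png',im['color'])
    np.savez(f'{tag}.npz',**{k:np.array(im[k]) for k in('color','mtx','rvec','tvec')}); return im
def load(tag): return dict(np.load(f'{tag}.npz'))
def ray(im,uv,z):
    R=cv2.Rodrigues(np.array(im['rvec'],float))[0];t=np.array(im['tvec'],float).ravel()
    d=R.T@np.linalg.inv(im['mtx'])@np.array([uv[0],uv[1],1.]);c=-R.T@t
    return c+d*(z-c[2])/d[2]
def proj(im,p):
    return cv2.projectPoints(np.array(p,float).reshape(-1,1,3),np.array(im['rvec'],float),np.array(im['tvec'],float),np.array(im['mtx'],float),None)[0][:,0]
def toolmove(p,R=None):
    o=ctrl.get_obs();R0=cv2.Rodrigues(np.array(o['tool_rot'],float))[0]
    s=R0.T@(np.array(p)-o['tool_pos'])*100
    r=np.zeros(3) if R is None else np.degrees(cv2.Rodrigues(R0.T@R)[0].ravel())/5
    return np.round(np.r_[s,r],2)
E
python3 - <<'E'
from h import *
for n in('scene','top','wrist'):
    im=grab(n,n+'0');R=cv2.Rodrigues(np.array(im['rvec'],float))[0];print(n,-R.T@np.array(im['tvec']).ravel())
print(ctrl.get_obs())
E
```

```text
pics
scene [ 1.0882479  -0.32765463  0.90423044]
top [0.53724965 0.02036008 1.02821555]
wrist [ 0.33585084 -0.53237835  0.37248238]
{'t': 0.15, 'q': array([-1.25300184e+00,  5.32212981e-02,  1.61396155e+00, -2.00039355e-05,
        1.47601186e+00, -1.18991864e-01]), 'dq': array([-3.07167421e-04, -1.11043415e-03, -5.58884438e-03,  7.35840471e-05,
        1.42796386e-03, -2.61483270e-03]), 'effort': array([ 1.58338435e-04, -3.94241273e+01, -3.70722592e+01, -1.33484509e-04,
        4.67087099e-03, -1.34944634e-05]), 'tool_pos': array([ 0.26424154, -0.56586051,  0.23034565]), 'tool_rot': array([-3.06541490e+00, -6.80319346e-01,  2.80714774e-04]), 'contact_force': array([-0.02077364, -1.08908431, -0.73364822]), 'wrist_torque': array([ 0.00710741, -0.03204061, -0.00468518]), 'opening': 0.08546180502806024}
```

View pics/scene0.png

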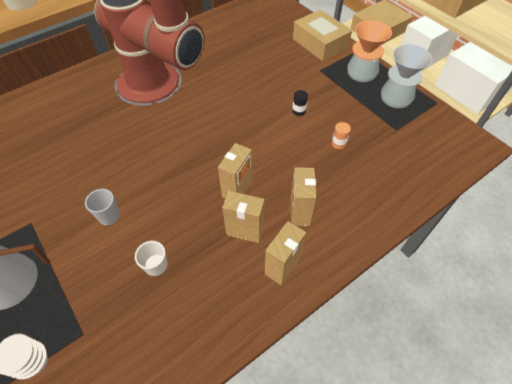

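View pics/top0.png

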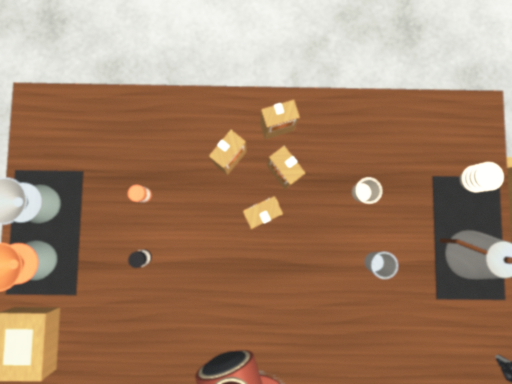

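View pics/wrist0.png

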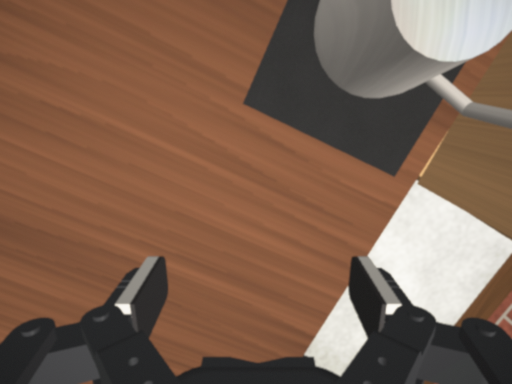

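Run:
```python
from h import *
a=load('top0')['color'][80:270,120:310];b=load('scene0')['color'][80:290,190:400]
cv2.imwrite('pics/c1.png',np.hstack([cv2.resize(a,(400,400),interpolation=3),cv2.resize(b,(400,400),interpolation=3)]))
im=load('top0')
hsv=cv2.cvtColor(im['color'],cv2.COLOR_BGR2HSV)
for n,p in dict(c1=(263,212),c2=(287,165),c3=(228,151),c4=(280,115)).items():
    print(n,ray(im,p,.14).round(3))
print(hsv[218,255],hsv[206,270],hsv[230,260],hsv[193,136],hsv[258,136])
```

```text
c1 [ 0.56  -0.013  0.14 ]
c2 [ 0.683 -0.073  0.14 ]
c3 [0.717 0.08  0.14 ]
c4 [ 0.815 -0.054  0.14 ]
[ 20 125 236] [ 20 127 232] [ 12 152 141] [ 16 123 254] [170  13  59]
```

View pics/c1.png

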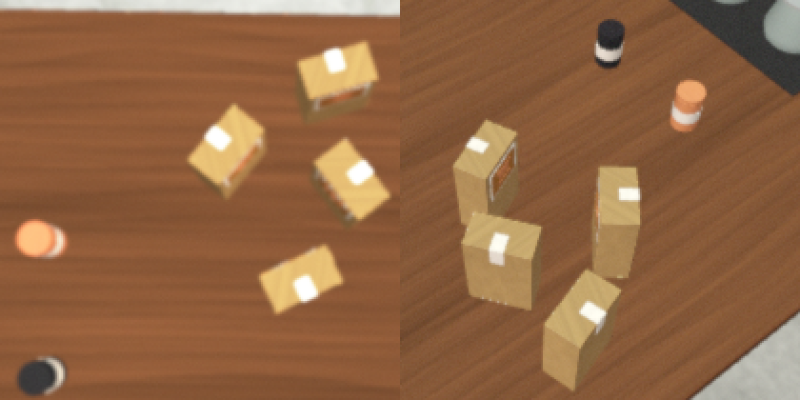

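Run:
```python
from h import *
im=load('top0');hsv=cv2.cvtColor(im['color'],cv2.COLOR_BGR2HSV)
kraft=cv2.inRange(hsv,(15,60,185),(28,170,255));white=cv2.inRange(hsv,(0,0,200),(180,60,255))
m=cv2.morphologyEx(kraft|white,cv2.MORPH_CLOSE,np.ones((3,3)))
for c in cv2.findContours(m,0,1)[0]:
    (x,y,w,h)=cv2.boundingRect(c)
    if cv2.contourArea(c)<250 or not(200<x+w/2<310 and 90<y+h/2<240):continue
    P=np.array([ray(im,p[0],.14)[:2] for p in c],np.float32)
    r=cv2.minAreaRect(P*1000);b=cv2.boxPoints(r)
    e=b[1]-b[0] if np.linalg.norm(b[1]-b[0])>np.linalg.norm(b[2]-b[1]) else b[2]-b[1]
    # tape centroid
    mm=np.zeros_like(m);cv2.drawContours(mm,[c],-1,255,-1);M=cv2.moments(cv2.bitwise_and(mm,white),True)
    print(x,y,'ctr',np.round(r[0],1),'size',np.round(r[1],1),'long dir deg',np.degrees(np.arctan2(e[1],e[0])),'tape',ray(im,(M['m10']/M['m00'],M['m01']/M['m00']),.14).round(4))
    print(b.round())
cop=cv2.inRange(hsv,(5,90,200),(18,200,255))
for c in cv2.findContours(cop,0,1)[0]:
    if cv2.contourArea(c)>150:
        (u,v),rr=cv2.minEnclosingCircle(c);print('cop',u,v,rr,ray(im,(u,v),.072).round(4),rr*2*np.linalg.norm(ray(im,(0,0),.072)-ray(im,(1,0),.072)))
dark=cv2.inRange(hsv,(0,0,0),(180,255,80))
for c in cv2.findContours(dark,0,1)[0]:
    (u,v),rr=cv2.minEnclosingCircle(c)
    if cv2.contourArea(c)>100 and 110<u<300:print('blk',u,v,rr,ray(im,(u,v),.072).round(4))
s=load('scene0');hs=cv2.cvtColor(s['color'],cv2.COLOR_BGR2HSV)
mm=cv2.inRange(hs,(3,110,160),(15,255,255))
for c in cv2.findContours(mm,0,1)[0]:
    x,y,w,h=cv2.boundingRect(c)
    if cv2.contourArea(c)>20 and 200<x<400:print('scene orange',x,y,w,h,cv2.contourArea(c))
```

```text
243 197 ctr [560.4 -11.8] size [53.3 92.6] long dir deg -64.14643 tape [ 0.5488 -0.0169  0.14  ]
[[516.  18.]
 [557. -65.]
 [605. -42.]
 [564.  41.]]
270 146 ctr [683.9 -72.9] size [91.4 55.5] long dir deg 37.64728 tape [ 0.6921 -0.0827  0.14  ]
[[ 631.  -79.]
 [ 665. -123.]
 [ 737.  -67.]
 [ 703.  -23.]]
209 130 ctr [722.   79.3] size [64.1 91.5] long dir deg -36.931545 tape [0.7321 0.0934 0.14  ]
[[666.  81.]
 [739.  26.]
 [778.  77.]
 [705. 132.]]
262 100 ctr [820.1 -54.2] size [55.8 91.3] long dir deg -73.491066 tape [ 0.8326 -0.0503  0.14  ]
[[ 780.  -18.]
 [ 806. -106.]
 [ 860.  -90.]
 [ 834.   -3.]]
0 0 ctr [850. -14.] size [ 639.4 1376.2] long dir deg -85.57168 tape [0.999  0.0167 0.14  ]
[[ 478.  647.]
 [ 584. -725.]
 [1222. -675.]
 [1116.  697.]]
cop 12.471076965332031 266.7442932128906 27.274003982543945 [0.4055 0.6569 0.072 ] 0.15540088989971856
cop 136.91860961914062 193.2906951904297 9.659309387207031 [0.6085 0.3323 0.072 ] 0.05503648366222274
blk 223.0 362.5 23.048959732055664 [0.1631 0.086  0.072 ]
blk 137.07894897460938 259.2105407714844 8.547065734863281 [0.4297 0.3241 0.072 ]
scene orange 332 141 14 8 33.5
scene orange 334 122 17 18 212.0
scene orange 352 20 40 40 920.5
scene orange 398 1 25 15 22.0
scene orange 344 0 28 11 70.5
```

Run:
```python
from h import *
print(toolmove([.6105,.0125,.23]),toolmove([.6105,.0125,.116]))
print(cv2.Rodrigues(ctrl.get_obs()['tool_rot'])[0].round(3))
```

```text
[ 55.84 -37.76   0.1    0.     0.     0.  ] [ 55.84 -37.74  11.5    0.     0.     0.  ]
[[ 0.906  0.423 -0.001]
 [ 0.423 -0.906  0.002]
 [ 0.    -0.002 -1.   ]]
```

Emit:
apply_moves(
  rows=[
    [3, -2, 0, 0, 0, 0],
    [6, -4, 0, 0, 0, 0],
    [9.5, -6.5, 0, 0, 0, 0],
    [13, -9, 0, 0, 0, 0],
    [16.5, -11.5, 0, 0, 0, 0],
    [20, -14, 0, 0, 0, 0],
    [23.5, -16.5, 0, 0, 0, 0],
    [27, -19, 0, 0, 0, 0],
    [30.5, -21, 0, 0, 0, 0],
    [34, -23.5, 0, 0, 0, 0],
    [37.5, -26, 0, 0, 0, 0],
    [41, -28, 0, 0, 0, 0],
    [44.5, -30.5, 0, 0, 0, 0],
    [48, -32.5, 0, 0, 0, 0],
    [51, -34.5, 0, 0, 0, 0],
    [54, -36.5, 0, 0, 0, 0],
    [55.8, -37.7, 0, 0, 0, 0],
    [55.8, -37.7, 0, 0, 0, 0],
    [55.8, -37.7, 0, 0, 0, 0],
  ],
  grip=1,
  squeeze=20,
)

```text
t: 2.05
tool_pos: [0.6101, 0.0119, 0.2305]
tool_rot: [-3.065, -0.682, 0.002]
contact_force: [-0.1, 0.4, 0.1]
opening: 0.0001
```

Run:
```python
from h import *
print(toolmove([.6105,.0125,.116]),ctrl.get_obs())
for n in('scene','wrist','top'): grab(n,n+'1')
cv2.imwrite('pics/m1.png',np.hstack([cv2.resize(load(n+'1')['color'],(400,300)) for n in('scene','top')]))
```

```text
[ 0.08 -0.02 11.45  0.    0.    0.  ] {'t': 2.05, 'q': array([-1.02876608e-01,  1.96055440e-02,  1.64819528e+00,  1.00947820e-03,
        1.47554320e+00,  1.03021050e+00]), 'dq': array([-0.02246791, -0.0152485 ,  0.0095546 , -0.00165892,  0.00050875,
        0.0001237 ]), 'effort': array([ 8.44742339e-01, -3.76194298e+01, -3.72711861e+01,  5.95034729e-02,
       -1.39889825e-02,  8.13821855e-03]), 'tool_pos': array([0.61008047, 0.01189138, 0.23049823]), 'tool_rot': array([-3.06521673e+00, -6.81600662e-01,  2.10979039e-03]), 'contact_force': array([-0.08764285,  0.44206161,  0.08878427]), 'wrist_torque': array([ 0.02010362,  0.00644933, -0.01722546]), 'opening': 0.00011502243520630331}
```

View pics/m1.png

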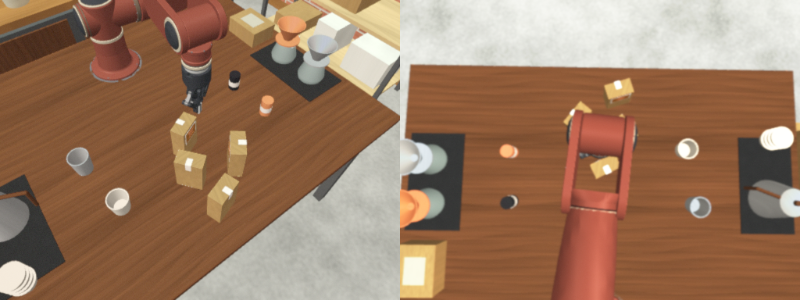

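View pics/wrist1.png

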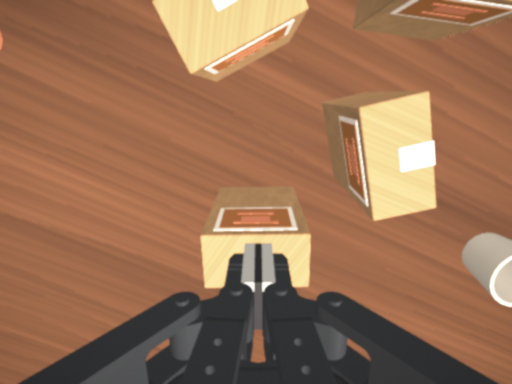

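Run:
```python
from h import *
im=load('wrist1')
a,b=ray(im,(203,237),.14),ray(im,(309,235),.14);m=(a+b)/2
print(a,b,m,np.linalg.norm(a-b))
n=np.array([.9,.437]);o=ctrl.get_obs()['tool_pos']
print('standoff',n@(o[:2]-m[:2]),'lat',np.array([-.437,.9])@(o[:2]-m[:2]), 'expected front mid',[.5604+.0225,-.0118+.0109])
```

```text
[0.56276282 0.03836973 0.14      ] [ 0.60067957 -0.03851982  0.14      ] [ 5.81721198e-01 -7.50479997e-05  1.40000000e-01] 0.08573029353286113
standoff 0.03015287274340582 lat -0.00247989738259439 expected front mid [0.5829, -0.0008999999999999998]
```

Emit:
apply_moves(
  rows=[
    [0, 0, 3, 0, 0, 0],
    [0, 0, 6, 0, 0, 0],
    [0, 0, 9, 0, 0, 0],
    [0, 0, 11.4, 0, 0, 0],
    [0, 0, 11.4, 0, 0, 0],
    [-0.8, 0.1, 11.4, 0, 0, 0],
    [-1.4, 0.2, 11.4, 0, 0, 0],
    [-1.9, 0.2, 11.4, 0, 0, 0],
    [-2.3, 0.2, 11.4, 0, 0, 0],
    [-2.7, 0.2, 11.4, 0, 0, 0],
    [-3.1, 0.2, 11.4, 0, 0, 0],
    [-3.5, 0.2, 11.4, 0, 0, 0],
  ],
)

```text
t: 3.4
tool_pos: [0.5787, -0.0056, 0.1171]
tool_rot: [-3.066, -0.679, 0.0]
contact_force: [0.1, -0.6, 0.9]
opening: 0.0001
```

Run:
```python
from h import *
for n in('scene','wrist'): grab(n,n+'2')
cv2.imwrite('pics/m2.png',np.hstack([cv2.resize(load('scene2')['color'][80:290,150:430],(400,300)),cv2.resize(load('wrist2')['color'],(400,300))]))
```

```text
(no output)
```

View pics/m2.png

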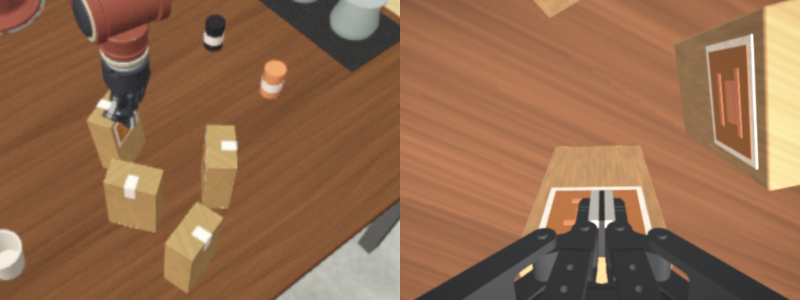

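Emit:
apply_moves(
  rows=[
    [-0.4, 0, 0, 0, 0, 0],
    [-0.8, 0, 0, 0, 0, 0],
    [-1.2, 0, 0, 0, 0, 0],
    [-1.6, 0, 0, 0, 0, 0],
    [-2, 0, 0, 0, 0, 0],
    [-2.4, 0, 0, 0, 0, 0],
    [-2.7, 0, 0, 0, 0, 0],
  ],
)

```text
t: 4.2
tool_pos: [0.5534, -0.0172, 0.1166]
tool_rot: [-3.066, -0.678, 0.002]
contact_force: [0.1, 0.1, 1.6]
opening: -0.0
```

Run:
```python
from h import *
for n in('scene','wrist'): grab(n,n+'3')
cv2.imwrite('pics/m3.png',np.hstack([cv2.resize(load('scene3')['color'][80:290,150:430],(400,300)),cv2.resize(load('wrist3')['color'],(400,300))]))
```

```text
(no output)
```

View pics/m3.png

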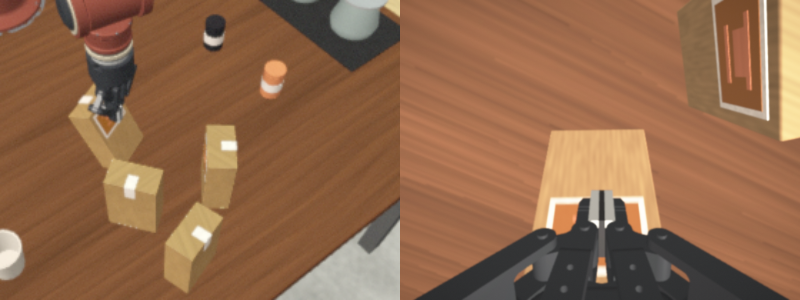

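Leaning well; close to the balance point. A bit more.

Emit:
apply_moves(
  rows=[
    [-0.4, 0, 0, 0, 0, 0],
    [-0.8, 0, 0, 0, 0, 0],
    [-1.2, 0, 0, 0, 0, 0],
    [-1.6, 0, 0, 0, 0, 0],
    [-1.6, 0, 0, 0, 0, 0],
    [-1.6, 0, 0, 0, 0, 0],
    [-1.6, 0, 0, 0, 0, 0],
    [-1.6, 0, 0, 0, 0, 0],
  ],
)

```text
t: 5.1
tool_pos: [0.5391, -0.0239, 0.1167]
tool_rot: [-3.066, -0.678, 0.002]
contact_force: [-0.2, -0.3, -0.3]
opening: -0.0002
```

Run:
```python
from h import *
for n in('scene','wrist'): grab(n,n+'4')
cv2.imwrite('pics/m4.png',np.hstack([cv2.resize(load('scene4')['color'][80:290,150:430],(400,300)),cv2.resize(load('wrist4')['color'],(400,300))]))
```

```text
(no output)
```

View pics/m4.png

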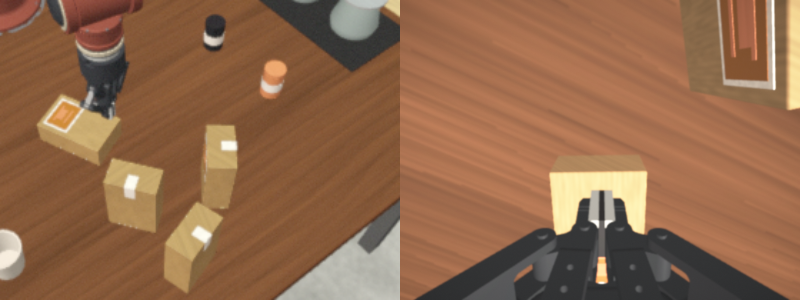

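Run:
```python
from h import *
print(toolmove([.5391,-.0239,.23]),toolmove([.545,.305,.23]))
```

```text
[-1.000e-02 -2.000e-02 -1.134e+01  0.000e+00  0.000e+00  0.000e+00] [ 14.4  -29.6  -11.29   0.     0.     0.  ]
```

Emit:
apply_moves(
  rows=[
    [0, 0, -3, 0, 0, 0],
    [0, 0, -6, 0, 0, 0],
    [0, 0, -9, 0, 0, 0],
    [0.5, -1, -11.3, 0, 0, 0],
    [2, -4, -11.3, 0, 0, 0],
    [4, -8, -11.3, 0, 0, 0],
    [6, -12, -11.3, 0, 0, 0],
    [8, -16, -11.3, 0, 0, 0],
    [10, -20, -11.3, 0, 0, 0],
    [12, -24.5, -11.3, 0, 0, 0],
    [13.5, -28, -11.3, 0, 0, 0],
    [14.4, -29.6, -11.3, 0, 0, 0],
    [14.4, -29.6, -11.3, 0, 0, 0],
    [14.4, -29.6, -11.3, 0, 0, 0],
  ],
  grip=0,
)

```text
t: 6.6
tool_pos: [0.5452, 0.3044, 0.2298]
tool_rot: [-3.067, -0.678, 0.003]
contact_force: [0.8, 0.2, 0.5]
opening: 0.0853
```

Run:
```python
from h import *
for n in('scene','wrist','top'): grab(n,n+'5')
cv2.imwrite('pics/m5.png',np.vstack([np.hstack([cv2.resize(load('scene5')['color'],(400,300)),cv2.resize(load('wrist5')['color'],(400,300))]),np.hstack([cv2.resize(load('top5')['color'],(400,300)),cv2.resize(load('top5')['color'][150:300,200:400],(400,300),interpolation=3)])]))
```

```text
(no output)
```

View pics/m5.png

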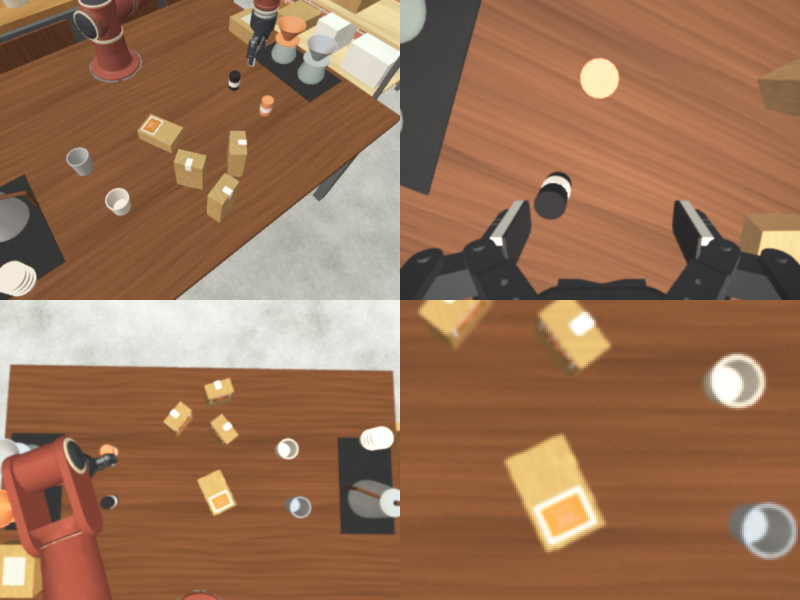

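Run:
```python
from h import *
im=load('wrist5');hsv=cv2.cvtColor(im['color'],cv2.COLOR_BGR2HSV);print(hsv[100,256])
m=cv2.inRange(hsv,(8,40,215),(30,200,255))
for c in cv2.findContours(m,0,1)[0]:
    if cv2.contourArea(c)>500:
        (u,v),r=cv2.minEnclosingCircle(c);P=[ray(im,(u+a,v+b),.072) for a,b in((0,0),(r,0),(-r,0))]
        print('lid?',u,v,r,P[0].round(4),np.linalg.norm(P[1]-P[2]))
im=load('top5');hsv=cv2.cvtColor(im['color'],cv2.COLOR_BGR2HSV)
m=cv2.inRange(hsv,(8,40,190),(28,255,255))|cv2.inRange(hsv,(0,0,200),(180,60,255))
m=cv2.morphologyEx(m,cv2.MORPH_CLOSE,np.ones((5,5)))
for c in cv2.findContours(m,0,1)[0]:
    x,y,w,h=cv2.boundingRect(c)
    if cv2.contourArea(c)>300 and 240<x+w/2<310 and y>180:
        P=np.array([ray(im,p[0],.05)[:2] for p in c],np.float32)*1000
        r=cv2.minAreaRect(P);b=cv2.boxPoints(r);print('carton',np.round(r[0],1),np.round(r[1],1));print(b.round(1))
        mm=np.zeros_like(m);cv2.drawContours(mm,[c],-1,255,-1)
        am=cv2.inRange(hsv,(3,130,150),(16,255,255))&mm;M=cv2.moments(am,True)
        q=ray(im,(M['m10']/M['m00'],M['m01']/M['m00']),.05);print('pane',q.round(4))
```

```text
[ 23  66 255]
lid? 487.896240234375 316.0 31.22162437438965 [ 0.5086 -0.0026  0.072 ] 0.07126165169319387
lid? 255.0 99.93269348144531 26.239469528198242 [0.6107 0.3372 0.072 ] 0.047661648196209785
carton [469.1 -56.3] [142.   92.9]
[[ 384.9  -45.6]
 [ 425.7 -129.1]
 [ 553.3  -66.9]
 [ 512.6   16.6]]
pane [ 0.4457 -0.0673  0.05  ]
```

Run:
```python
from h import *
print(toolmove([.6107,.3372,.12]),toolmove([.6107,.3372,.027]))
```

```text
[ 7.35 -0.29 11.    0.    0.    0.  ] [ 7.36 -0.28 20.3   0.    0.    0.  ]
```

Emit:
apply_moves(
  rows=[
    [3, -0.1, 2, 0, 0, 0],
    [6, -0.3, 5, 0, 0, 0],
    [7.4, -0.3, 8, 0, 0, 0],
    [7.4, -0.3, 11, 0, 0, 0],
    [7.4, -0.3, 11, 0, 0, 0],
  ],
)

```text
t: 7.25
tool_pos: [0.6083, 0.3347, 0.1137]
tool_rot: [3.068, 0.672, -0.019]
contact_force: [-0.5, -0.2, -0.5]
opening: 0.0855
```

Run:
```python
from h import *
grab('wrist','wrist6')
print(toolmove([.6107,.3372,.027]))
```

```text
[ 0.23 -0.09  9.    0.    0.    0.  ]
```

View pics/wrist6.png

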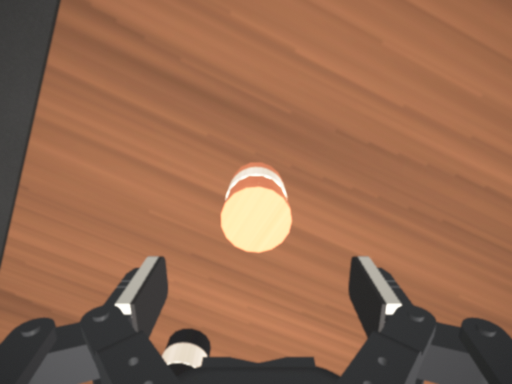

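Run:
```python
from h import *
im=load('wrist6')
print(ray(im,(256.3,217),.072)); o=ctrl.get_obs(); print(o['tool_pos'])
R=cv2.Rodrigues(o['tool_rot'])[0];print(R.round(3))
p=ray(im,(256.3,217),.072);print(toolmove([p[0],p[1],.027]))
```

```text
[0.61267563 0.33781614 0.072     ]
[0.60965077 0.33552686 0.11702919]
[[ 0.908  0.418 -0.007]
 [ 0.418 -0.908 -0.002]
 [-0.007 -0.002 -1.   ]]
[ 0.44 -0.07  9.    0.    0.    0.  ]
```

Emit:
apply_moves(
  rows=[
    [0.3, -0.1, 0, 0, 0, 0],
    [0.3, -0.1, 2, 0, 0, 0],
    [0.3, -0.1, 4, 0, 0, 0],
    [0.3, -0.1, 6, 0, 0, 0],
    [0.3, -0.1, 8, 0, 0, 0],
    [0.3, -0.1, 9, 0, 0, 0],
    [0.3, -0.1, 9, 0, 0, 0],
    [0.3, -0.1, 9, 0, 0, 0],
  ],
)

```text
t: 8.1
tool_pos: [0.6124, 0.3379, 0.029]
tool_rot: [-3.068, -0.673, 0.008]
contact_force: [1.2, -1.0, -0.3]
opening: 0.085
```

Run:
```python
from h import *
grab('wrist','wrist7')
o=ctrl.get_obs();print(cv2.Rodrigues(o['tool_rot'])[0].round(4),toolmove([.6115,.3374,.027],np.array([[.906,.423,0],[.423,-.906,0],[0,0,-1]])))
```

```text
[[ 9.082e-01  4.184e-01 -4.200e-03]
 [ 4.184e-01 -9.082e-01 -3.000e-04]
 [-4.000e-03 -1.500e-03 -1.000e+00]] [-0.13  0.01  0.23 -0.02  0.05 -0.06]
```

View pics/wrist7.png

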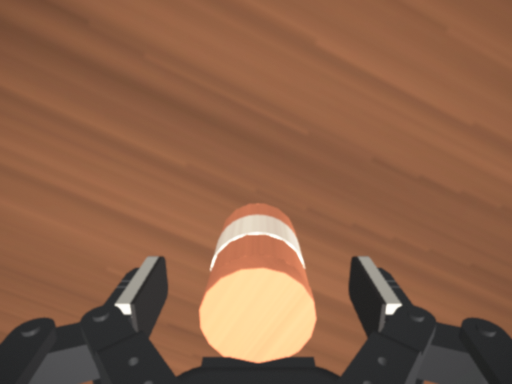

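Emit:
apply_moves(
  rows=[
    [-0.1, 0, 0.2, 0, 0.05, 0],
    [-0.1, 0, 0.2, 0, 0.05, 0],
    [-0.1, 0, 0.2, 0, 0.05, 0],
    [-0.1, 0, 0.2, 0, 0.05, 0],
    [-0.1, 0, 0.2, 0, 0.05, 0],
    [-0.1, 0, 0.2, 0, 0.05, 0],
    [-0.1, 0, 0.2, 0, 0.05, 0],
    [-0.1, 0, 0.2, 0, 0.05, 0],
    [-0.1, 0, 0.2, 0, 0.05, 0],
    [-0.1, 0, 0.2, 0, 0.05, 0],
  ],
  grip=1,
  squeeze=30,
)

```text
t: 9.15
tool_pos: [0.6121, 0.3379, 0.0281]
tool_rot: [-3.067, -0.673, -0.002]
contact_force: [-1.5, -0.3, 5.7]
opening: 0.0435
```

Run:
```python
from h import *
R=np.array([[.906,.423,0],[.423,-.906,0],[0,0,-1]])
o=ctrl.get_obs();print(o['tool_pos'],o['tool_rot'],o['opening'])
print(toolmove([.6115,.3374,.2],R),toolmove([.5006,-.0409,.2],R))
```

```text
[0.61213017 0.3378558  0.02808013] [-3.06694639e+00 -6.72614536e-01 -1.57065513e-03] 0.04345049499055037
[-5.000e-02 -1.000e-02 -1.719e+01 -2.000e-02 -2.000e-02 -6.000e-02] [-2.596e+01  2.971e+01 -1.727e+01 -2.000e-02 -2.000e-02 -6.000e-02]
```

Emit:
apply_moves(
  rows=[
    [0, 0, -1, 0, 0, 0],
    [0, 0, -3, 0, 0, 0],
    [0, 0, -6, 0, 0, 0],
    [0, 0, -9, 0, 0, 0],
    [0, 0, -12, 0, 0, 0],
    [0, 0, -15, 0, 0, 0],
    [0, 0, -17, 0, 0, 0],
    [0, 0, -17, 0, 0, 0],
  ],
)

```text
t: 9.95
tool_pos: [0.6137, 0.3382, 0.2024]
tool_rot: [-3.066, -0.672, -0.012]
contact_force: [1.6, 0.9, -1.1]
opening: 0.0435
```

Run:
```python
from h import *
for n in('scene','wrist','top'): grab(n,n+'8')
im=load('scene8')
x=np.array([-.9,-.4365]);l=np.array([-x[1],x[0]]);f=np.array([.533,-.0251])
pts=[np.r_[f+x*a+l*b,.05] for a,b in((0,.045),(0,-.045),(.14,-.045),(.14,.045),(.036,0),(.077,.035),(.077,-.035),(.131,.035))]
out=[]
for n in('scene8','top8'):
    im=load(n);pp=proj(im,pts);S=4;c=pp.mean(0).astype(int)-[50,37]
    k=cv2.resize(im['color'][c[1]:c[1]+75,c[0]:c[0]+100],None,fx=S,fy=S,interpolation=3)
    for p in pp: cv2.circle(k,tuple(((p-c+.5)*S).astype(int).tolist()),3,(255,0,0),-1)
    out.append(k)
cv2.imwrite('pics/m8.png',np.vstack([np.hstack(out),np.hstack([cv2.resize(load('scene8')['color'],(400,300)),cv2.resize(load('wrist8')['color'],(400,300))])]))
R=np.array([[.906,.423,0],[.423,-.906,0],[0,0,-1]])
print(toolmove([.5006,-.0409,.2],R))
```

```text
[-2.586e+01  2.971e+01 -4.100e-01 -2.000e-02  2.000e-02 -6.000e-02]
```

View pics/m8.png

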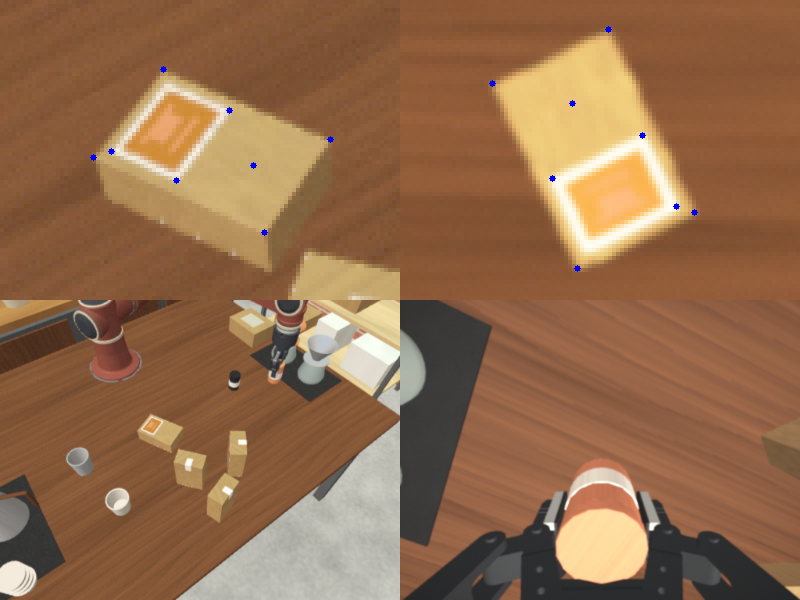

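Emit:
apply_moves(
  rows=[
    [-1, 1.2, -0.1, 0, 0, 0],
    [-2.5, 3, -0.1, 0, 0, 0],
    [-4.5, 5.2, -0.2, 0, 0, 0],
    [-6.5, 7.5, -0.2, 0, 0, 0],
    [-8.5, 9.8, -0.2, 0, 0, 0],
    [-10.5, 12, -0.2, 0, 0, 0],
    [-12.5, 14.3, -0.2, 0, 0, 0],
    [-14.5, 16.6, -0.2, 0, 0, 0],
    [-16.5, 19, -0.2, 0, 0, 0],
    [-18.5, 21.2, -0.2, 0, 0, 0],
    [-20.5, 23.5, -0.3, 0, 0, 0],
    [-22.5, 25.8, -0.3, 0, 0, 0],
    [-24, 27.5, -0.4, 0, 0, 0],
    [-25.2, 29, -0.4, 0, 0, 0],
    [-25.9, 29.7, -0.4, 0, 0, 0],
    [-25.9, 29.7, -0.4, 0, 0, 0],
    [-25.9, 29.7, -0.4, 0, 0, 0],
    [-25.9, 29.7, -0.4, 0, 0, 0],
  ],
)

```text
t: 11.9
tool_pos: [0.5001, -0.0403, 0.1995]
tool_rot: [-3.067, -0.674, 0.004]
contact_force: [0.1, 0.5, -0.9]
opening: 0.0432
```

Run:
```python
from h import *
for n in('scene','wrist'): grab(n,n+'9')
cv2.imwrite('pics/m9.png',np.hstack([cv2.resize(load('scene9')['color'][80:290,100:380],(400,300)),cv2.resize(load('wrist9')['color'],(400,300))]))
R=np.array([[.906,.423,0],[.423,-.906,0],[0,0,-1]])
o=ctrl.get_obs();print(o['tool_pos'],o['contact_force']);print(toolmove([.5006,-.0409,.09],R))
```

```text
[ 0.50024521 -0.04033224  0.19973915] [-0.27620811 -0.20331529 -0.74420476]
[ 0.03  0.09 10.97 -0.02  0.02 -0.05]
```

View pics/m9.png

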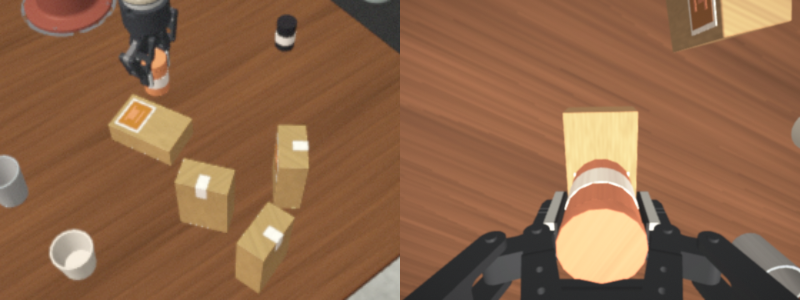

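Emit:
apply_moves(
  rows=[
    [0, 0.1, 2, 0, 0, 0],
    [0, 0.1, 4, 0, 0, 0],
    [0, 0.1, 6, 0, 0, 0],
    [0, 0.1, 8, 0, 0, 0],
    [0, 0.1, 9.5, 0, 0, 0],
    [0, 0.1, 10.5, 0, 0, 0],
    [0, 0.1, 11.1, 0, 0, 0],
    [0, 0.1, 11.4, 0, 0, 0],
    [0, 0.1, 11.7, 0, 0, 0],
    [0, 0.1, 11.7, 0, 0, 0],
    [0, 0.1, 11.7, 0, 0, 0],
  ],
)

```text
t: 13.1
tool_pos: [0.5008, -0.0412, 0.0833]
tool_rot: [-3.067, -0.674, 0.002]
contact_force: [0.4, -0.1, -1.1]
opening: 0.0435
```

Run:
```python
from h import *
for n in('scene','wrist'): grab(n,n+'10')
cv2.imwrite('pics/m10.png',np.hstack([cv2.resize(load('scene10')['color'][110:215,150:290],(400,300),interpolation=3),cv2.resize(load('wrist10')['color'],(400,300))]))
o=ctrl.get_obs();print(o['tool_pos'],o['contact_force'])
print(cv2.Rodrigues(o['tool_rot'])[0].round(4))
```

```text
[ 0.50076449 -0.04122819  0.08330107] [-0.39259188 -0.34327219 -1.10369285]
[[ 9.078e-01  4.195e-01 -1.400e-03]
 [ 4.195e-01 -9.078e-01  7.000e-04]
 [-1.000e-03 -1.200e-03 -1.000e+00]]
```

View pics/m10.png

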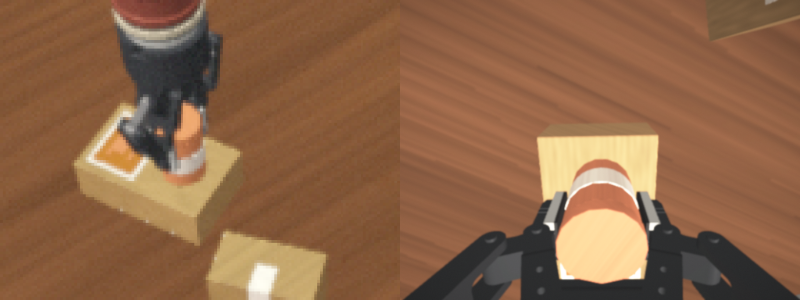

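Emit:
apply_moves(
  rows=[
    [0, 0, 0.1, 0, 0, 0],
    [0, 0, 0.2, 0, 0, 0],
    [0, 0, 0.3, 0, 0, 0],
    [0, 0, 0.4, 0, 0, 0],
    [0, 0, 0.4, 0, 0, 0],
    [0, 0, 0.4, 0, 0, 0],
  ],
)

```text
t: 13.8
tool_pos: [0.5007, -0.0412, 0.0792]
tool_rot: [-3.067, -0.674, 0.002]
contact_force: [0.1, -0.9, -1.3]
opening: 0.0434
```

Emit:
apply_moves(
  rows=[
    [0, 0, 0.05, 0, 0, 0],
    [0, 0, 0.1, 0, 0, 0],
    [0, 0, 0.15, 0, 0, 0],
    [0, 0, 0.15, 0, 0, 0],
  ],
)

```text
t: 14.2
tool_pos: [0.5008, -0.0412, 0.0781]
tool_rot: [-3.067, -0.675, 0.002]
contact_force: [-0.8, -0.3, 1.3]
opening: 0.0433
```

Emit:
apply_moves(
  rows=[
    [0, 0, 0.05, 0, 0, 0],
    [0, 0, 0.08, 0, 0, 0],
    [0, 0, 0.08, 0, 0, 0],
  ],
)

```text
t: 14.5
tool_pos: [0.5009, -0.0412, 0.0781]
tool_rot: [-3.067, -0.675, 0.003]
contact_force: [-2.7, 0.1, 6.0]
opening: 0.0435
```

Emit:
apply_moves(
  rows=[
    [0, 0, -0.05, 0, 0, 0],
    [0, 0, -0.05, 0, 0, 0],
  ],
)

```text
t: 14.7
tool_pos: [0.501, -0.0412, 0.0784]
tool_rot: [-3.067, -0.675, 0.002]
contact_force: [-0.2, -0.3, -1.2]
opening: 0.0433
```

Emit:
apply_moves(
  rows=[
    [0, 0, 0, 0, 0, 0],
    [0, 0, 0, 0, 0, 0],
    [0, 0, 0, 0, 0, 0],
    [0, 0, 0, 0, 0, 0],
    [0, 0, 0, 0, 0, 0],
  ],
  grip=0.3,
)

```text
t: 15.2
tool_pos: [0.501, -0.0412, 0.0784]
tool_rot: [-3.067, -0.675, 0.002]
contact_force: [0.5, 1.1, 0.4]
opening: 0.0595
```

Emit:
apply_moves(
  rows=[
    [0, 0, 0, 0, 0, 0],
    [0, 0, 0, 0, 0, 0],
    [0, 0, 0, 0, 0, 0],
    [0, 0, 0, 0, 0, 0],
  ],
  grip=0,
)

```text
t: 15.6
tool_pos: [0.501, -0.0413, 0.0784]
tool_rot: [-3.067, -0.675, 0.002]
contact_force: [1.6, 0.0, 0.4]
opening: 0.0855
```

Run:
```python
from h import *
for n in('scene','wrist'): grab(n,n+'11')
cv2.imwrite('pics/m11.png',np.hstack([cv2.resize(load('scene11')['color'][110:215,150:290],(400,300),interpolation=3),cv2.resize(load('wrist11')['color'],(400,300))]))
```

```text
(no output)
```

View pics/m11.png

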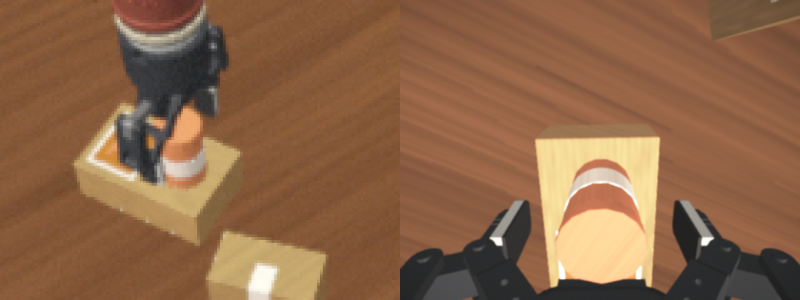

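Released, tin upright and centred between the open fingers. Rise straight up, then away.

Emit:
apply_moves(
  rows=[
    [0, 0, -1, 0, 0, 0],
    [0, 0, -2.5, 0, 0, 0],
    [0, 0, -5, 0, 0, 0],
    [0, 0, -8, 0, 0, 0],
    [0, 0, -11, 0, 0, 0],
    [0, 0, -14, 0, 0, 0],
    [0, 0, -15, 0, 0, 0],
    [3, -3, -16, 0, 0, 0],
    [6, -6, -16, 0, 0, 0],
    [8, -10, -16, 0, 0, 0],
    [10, -14, -16, 0, 0, 0],
    [12, -18, -16, 0, 0, 0],
    [13, -22, -16, 0, 0, 0],
    [13, -25, -16, 0, 0, 0],
    [13, -27, -16, 0, 0, 0],
    [13, -27, -16, 0, 0, 0],
    [13, -27, -16, 0, 0, 0],
  ],
)

```text
t: 17.4
tool_pos: [0.5058, 0.2582, 0.2383]
tool_rot: [-3.068, -0.676, 0.002]
contact_force: [-0.6, -0.9, -0.3]
opening: 0.0858
```

Run:
```python
from h import *
for n in('scene','top'): grab(n,n+'12')
out=[]
for n,r in(('scene12',(110,215,150,290)),('top12',(165,270,200,340))):
    out.append(cv2.resize(load(n)['color'][r[0]:r[1],r[2]:r[3]],(400,300),interpolation=3))
cv2.imwrite('pics/m12.png',np.vstack([np.hstack(out),np.hstack([cv2.resize(load(n)['color'],(400,300)) for n in('scene12','top12')])]))
im=load('top12');hsv=cv2.cvtColor(im['color'],cv2.COLOR_BGR2HSV)
print(ctrl.get_obs()['tool_pos'],ctrl.get_obs()['contact_force'])
for a in('scene','top'):
    d=cv2.absdiff(load(a+'0')['color'],load(a+'12')['color']).max(2)>40
    for c in cv2.findContours(d.astype(np.uint8),0,1)[0]:
        if cv2.contourArea(c)>25: print(a,cv2.boundingRect(c))
```

```text
[0.50623928 0.2574219  0.23848669] [-0.07732049  0.05793533 -0.01104889]
scene (176, 146, 47, 49)
scene (221, 143, 30, 55)
scene (332, 122, 19, 27)
scene (176, 26, 28, 41)
scene (93, 13, 39, 38)
scene (121, 5, 68, 49)
scene (290, 0, 41, 82)
scene (95, 0, 7, 11)
top (216, 366, 40, 18)
top (496, 355, 16, 28)
top (196, 350, 53, 31)
top (52, 331, 5, 17)
top (82, 330, 56, 54)
top (58, 329, 12, 27)
top (49, 320, 8, 11)
top (29, 204, 142, 140)
top (243, 196, 60, 80)
top (127, 184, 25, 19)
```

View pics/m12.png

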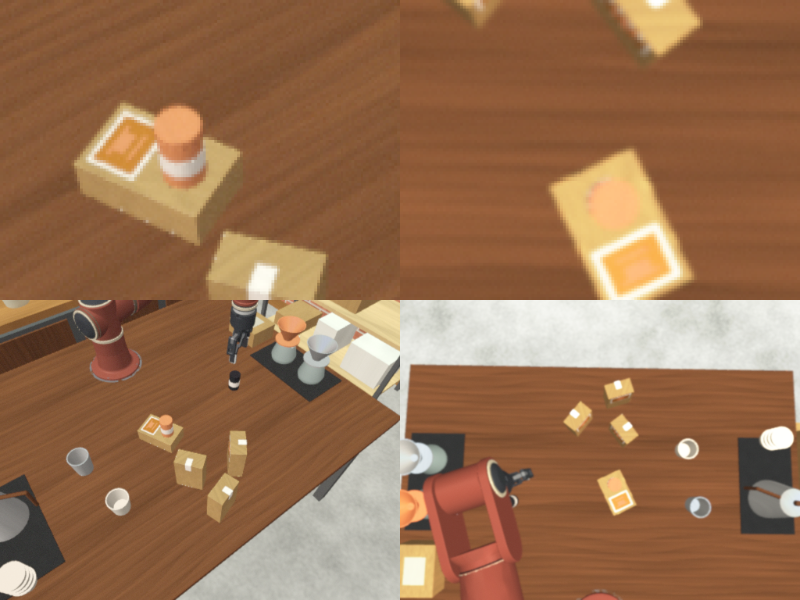

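Run:
```python
from h import *
p=ray(load('top12'),(273.7,235.6),.122);x=np.array([-.9,-.4365]);d=p[:2]-[.533,-.0251]
print(p,'from foot',d@x,'lat',d@[-x[1],x[0]])
print(ctrl.finish_job())
```

```text
[ 0.50014656 -0.04174178  0.122     ] from foot 0.03683223315035559 lat 0.0006370768260184113
the job is handed in; nothing more can be done
None
```

I tipped the carton nearest the base onto its back with a slow push high on its window. I then gripped the copper tin, set it down on the plain half, let go and moved clear. The job was handed in after about 17.5 s.

**Last checks:**
- **Carton:** it lies window up, and its lower back edge moved about 5 mm (60 mm allowed).
- **Copper tin:** it stands upright in the views. Its middle is about 37 mm from the foot end and 1 mm off the midline, clear of the window.
- **Other objects:** the black tin, cup and jug show no change against the first picture from the scene camera. In the top view the arm partly covered the black tin.

**One disagreement:** my first colour-mask estimate put the window about 7 mm nearer the foot end than the carton's outline gave. Projecting the carton's corners into two camera views matched the outline to about 1–2 mm, so I used the outline.

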